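# Point out the next chilling step

### The arm

A 6-joint arm with a two-finger parallel gripper is mounted at the origin on a cart in front of the work surface, level with it; the furniture and walls round the work are solid. World frame = base frame: x ahead of the robot, y to its left, z up, the work surface at z = 0. Lengths are in m, angles in rad, forces in N, time in s.
With the tool pointing down it reaches from about 0.35 to 0.775 m from the base axis. Payload 5.5 kg.
Tool frame: the origin (TCP) lies midway between the tips of the shut fingers; the grasp point (between the pads) lies 19 mm behind it; z points along the fingers, y is the line along which they close (so a half turn about z gives the same grasp; the last joint's range is limited). The gripper opens to 85 mm and grips with 20 to 120 N. Pads are 22 mm wide; open, the fingers measure 114 mm over their backs; the gripper's body (76 mm by 85 mm) begins 54 mm behind the grasp point. The pads swing forward as they close: fully open they stand 13 mm farther back than shut.
Start: joints at [-1.3, 0.313, 0.046, 1.304, 0, 1.431], TCP at [0.23, -0.527, 0.231] pointing down, gripper open.
Joint ranges: [-2.76, 2.76], [-0.86, 1.69], [-1.03, 1.26], [-2.2, 2.34], [-1.47, 1.5], [-3.14, 3.14]. Speed limits (rad/s): [2.57, 2.57, 3.14, 3.14, 3.14, 3.14].

### API

Orientations are given as [roll, pitch, yaw] about the fixed x, y, z axes, in that order (R = Rz(yaw) Ry(pitch) Rx(roll)).
In Python, from rig import status, grab_frame, get_calibration, job gives the robot as it stands.
- The arm moves only by the tool jog_arm, never from a script. Its argument "rows" is a list of rows, each a list of 3 entries, a list of its own where there are three numbers: the shift along the tool's x, y, z in cm, then the turn about the tool's z in degrees, then the opening, from -1 (shut) to 1 (fully open). In form: [[[dx, dy, dz], turn, claw], ...]. A call has 1 to 12 rows; each row is the pose to reach, as a shift and turn from the pose commanded when the call began, along the tool's axes at that moment; what a row does not reach only later rows make up. A row lasts 1/8 s, in which the tool goes at most 62.5 mm and 10.7 degrees, less where a joint would pass 70% of its speed; a pose out of reach is approached as far as the arm can. A call with a gripper value outside its range is refused whole. The fingers move at their own pace and stop on an object; "newtons" is the grip in N (left out, the last holds). Time passes only in rows, so rows that repeat a pose let the fingers close. It gives the time, the measured TCP pose, the force, the opening and the grip force at its end, in the units of the state.
- status.read_state(): the state, without advancing time (a new reading comes with each control period).
- grab_frame(name): name is "scene" or "top" or "wrist"; returns the picture (480x640x3 uint8, red, green, blue); there is no depth.
- get_calibration(name): a dict with "intrinsics" (3x3 intrinsics, pixels), "k1" (the pictures are not rectified: a ray, as slopes to the right and down, at radius r is drawn at 1 + k1 r^2 times it, then the intrinsics apply), "xyz" and "rotation" of the camera in the world. Camera axes: x right, y down, z forward; pixel columns grow to the right and rows downward; lengths in m; the calibration is good to about 2 mm. A picture is of the moment at which its call begins: read the wrist's pose just before it. get_calibration takes no time and is no camera call; for the wrist camera it gives the pose at the moment of the call.
- job.job_done(): hands the job in; it is judged then, once.
The state is a dict: "time": time; "joints": joint angles; "qd": joint speeds; "tau": joint torques, N m; "position": TCP position; "eef_rot": TCP orientation; "force": force on the tool from outside, world axes, zero at the start; "torque": the same for the moment, N m; "finger_gap": opening from 0.0 (shut) to 1.0 (fully open); "grasp_force": force on a finger pad.
Only numpy, scipy, OpenCV 4.12 (cv2) and the standard library are available. Lean on these libraries where they do the work, as an engineer would, in place of code of your own. Each camera call takes 0.05 s, during which the arm holds its last target. There are 200 camera calls.

### The job

Show a helper which things the next chilling step needs: point straight down with the fingertips at the cap of the shortest of the three reagent bottles, then at the middle of the cooling block, then at the middle of the timer, each time about 3 cm above the thing and staying over it for two seconds. Touch nothing on the table, point at neither of the two taller bottles on the way (pass well above them or round them), and finish with the hand still pointing at the timer.

Things in the scene. Friction and masses are not known exactly. Their poses are not given: they have to be found in the camera images.
- short_top (a point): centre of the top of the cap of the shortest reagent bottle: an upright round screw-cap bottle 44 mm in diameter and 85 mm tall, so this point is 85 mm above the table; z up. The three bottles stand in a row at the back of the free table, in any order, about 17 cm apart
- mid_top (a point): centre of the top of the cap of the middle-sized reagent bottle, 56 mm in diameter and 118 mm tall (the point is 118 mm above the table); not to be pointed at
- tall_top (a point): centre of the top of the cap of the tallest reagent bottle, 66 mm in diameter and 135 mm tall (the point is 135 mm above the table); not to be pointed at
- block_top (a point): centre of the ridged top of the cooling block, a loose black low box 139 x 123 mm and 56 mm tall; the point is 56 mm above the table; z up. It lies in front of the bottles, on the left or the right, and the timer on the other side
- timer_top (a point): centre of the top of the lab timer, a small flat white box with a display and three keys, 72 x 62 mm and 18 mm tall, lying loose on the table; the point is 18 mm above the table; z up
Not all that is in view belongs to the job. Leave any green look-alike of the part that bears short_top alone.

How it is judged:
On the way, in this order (a step that is already met when the one before it is completed fails the run):
1. the fingertips point down at the cap of the shortest bottle and stay there (horizontal distance between the grasp point and short_top below 0.025 m and z of the grasp point in the frame of short_top between 0.015 and 0.085 m), for 1.5 s.
2. the fingertips point down at the middle of the cooling block and stay there (horizontal distance between the grasp point and block_top below 0.035 m and z of the grasp point in the frame of block_top between 0.015 and 0.085 m), for 1.5 s.
3. the fingertips point down at the middle of the timer and stay there (horizontal distance between the grasp point and timer_top below 0.03 m and z of the grasp point in the frame of timer_top between 0.015 and 0.085 m), for 1.5 s.
At the end, for the whole second after the job is handed in: the hand is still over the timer, its grasp point within 30 mm of the timer's middle seen from above and 15 to 85 mm above its top, and the three bottles, the block and the timer are within 8 mm of where they started (all of step 3 and distance of each of short_top, mid_top, tall_top, block_top, timer_top from where it was at the start of the episode below 0.008 m); the robot touches nothing.
It fails at once if the hand or arm touches something on the table (contact force between any of the fingers, the arm and anything else above 0.3 N).
It fails at once if a taller bottle is pointed at (grasp point within 20 mm of its axis and less than 85 mm above its cap) ((horizontal distance between the grasp point and mid_top below 0.02 m and z of the grasp point in the frame of mid_top below 0.085 m) or (horizontal distance between the grasp point and tall_top below 0.02 m and z of the grasp point in the frame of tall_top below 0.085 m)).
It fails at once if a bottle, the block or the timer is lifted or shifted (distance of any of short_top, mid_top, tall_top, block_top, timer_top from where it was at the start of the episode above 0.015 m).
It also fails if it takes over 54 s, if anything falls off the work surface, if the arm or the gripper's body presses on something with over 40 N, if the wrist force passes 120 N, or if a joint passes its speed limit or range.

## Working session

There is one attempt and no reset: what is moved stays moved. The work goes in short steps, Python scripts to look and compute and a tool call to move; the robot and the scene stay as the last step left them, time stands still between calls to the robot, and variables do not carry over. Pictures are saved under pics/ and viewed, at most 10 in all, crops included, and the job is handed in when it is done.

Besides the shell and the picture viewer there is one more tool, called after "Request:" by a JSON object that holds its "method" and its "body". jog_arm: Moves the arm, as the interface text tells. Its arguments: {"type":"object","properties":{"rows":{"type":"array"},"newtons":{"type":"number"}},"required":["rows"]}

```bash
mkdir -p pics; cat > h.py <<'E'
import numpy as np, cv2
from rig import status, grab_frame, get_calibration, job
def ray(c,u,v):
    K=np.array(c["intrinsics"]);x=(u-K[0,2])/K[0,0];y=(v-K[1,2])/K[1,1]
    rd=np.hypot(x,y);r=rd
    for _ in range(30): r=rd/(1+c["k1"]*r*r)
    s=r/rd if rd>0 else 1
    return np.array(c["rotation"])@np.array([x*s,y*s,1])
def pt(c,u,v,z):
    d=ray(c,u,v);o=np.array(c["xyz"]);return (o+d*(z-o[2])/d[2]).round(4)
E
python3 - <<'E'
from h import *
for n in("scene","top"):
    cv2.imwrite(f"pics/{n}0.png",grab_frame(n)[:,:,::-1]); c=get_calibration(n);print(n,c)
s=status.read_state();print(s["time"],s["position"],s["eef_rot"])
E
```

```text
scene {'intrinsics': array([[495.4028346 ,   0.        , 314.48254262],
       [  0.        , 495.4028346 , 241.09511566],
       [  0.        ,   0.        ,   1.        ]]), 'k1': 0.04076786530640532, 'xyz': array([-0.0310682 , -0.42307477,  0.64401832]), 'rotation': array([-2.23942775,  0.0065272 , -1.01997855])}
top {'intrinsics': array([[594.92591769,   0.        , 315.29128341],
       [  0.        , 594.92591769, 240.45221613],
       [  0.        ,   0.        ,   1.        ]]), 'k1': -0.04159200905011406, 'xyz': array([ 0.38031972, -0.08445425,  1.38652327]), 'rotation': array([-3.03097312,  0.03000675, -1.59240075])}
0.1 [ 0.22949082 -0.52673238  0.23051733] [-3.14001176e+00 -2.36026845e-04  4.10786531e-01]
```

View pics/scene0.png

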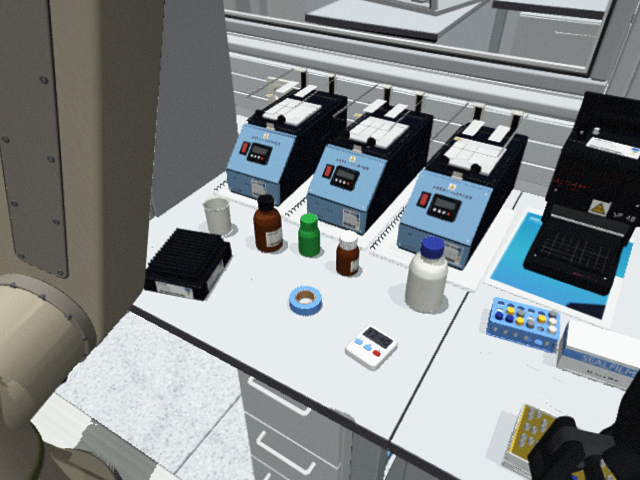

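View pics/top0.png

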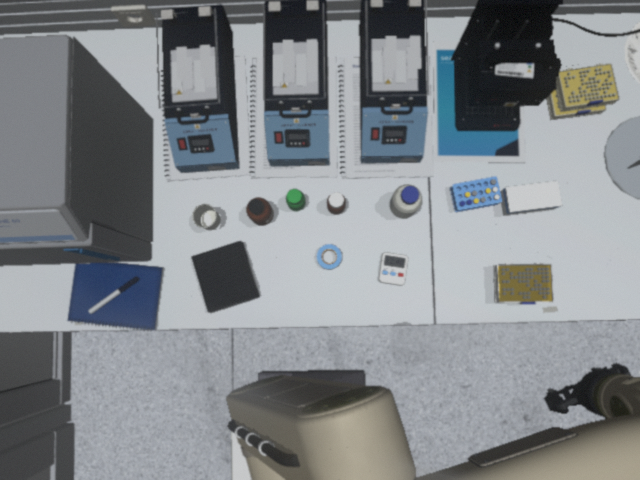

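The scene view shows four bottles (scene px): brown with a black cap (267,225), green (309,235), brown with a white cap (347,255) and white with a blue cap (428,275). The green one is the look-alike. The white-capped one looks shortest. The block is at top px (226,276) and the timer at (394,268). I'll confirm in an enlarged crop.

```bash
sed -i 's/np.array(c\["rotation"\])@/Rotation.from_euler("xyz",c["rotation"]).as_matrix()@/; 1a from scipy.spatial.transform import Rotation' h.py
python3 - <<'E'
from h import *
a=cv2.imread("pics/top0.png")[175:325,185:435];cv2.imwrite("pics/c1.png",cv2.resize(a,(800,480),interpolation=cv2.INTER_CUBIC))
b=cv2.imread("pics/scene0.png")[185:375,200:453];cv2.imwrite("pics/c2.png",cv2.resize(b,(799,600),interpolation=cv2.INTER_CUBIC))
E
```

```text
(no output)
```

View pics/c1.png

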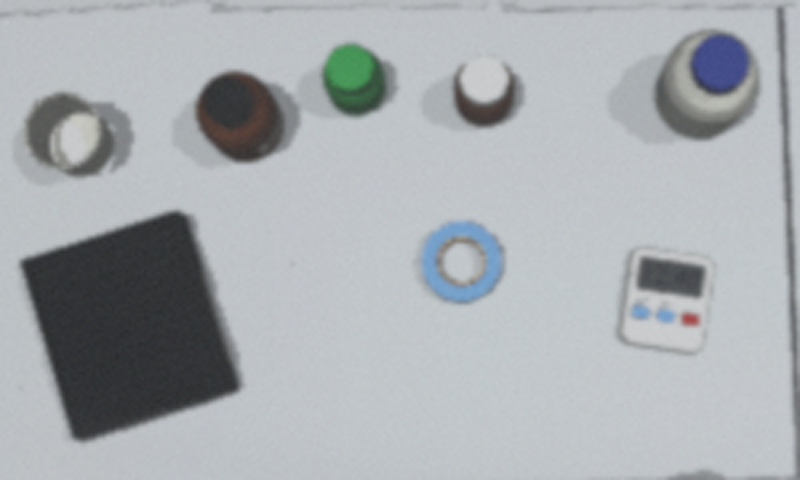

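View pics/c2.png

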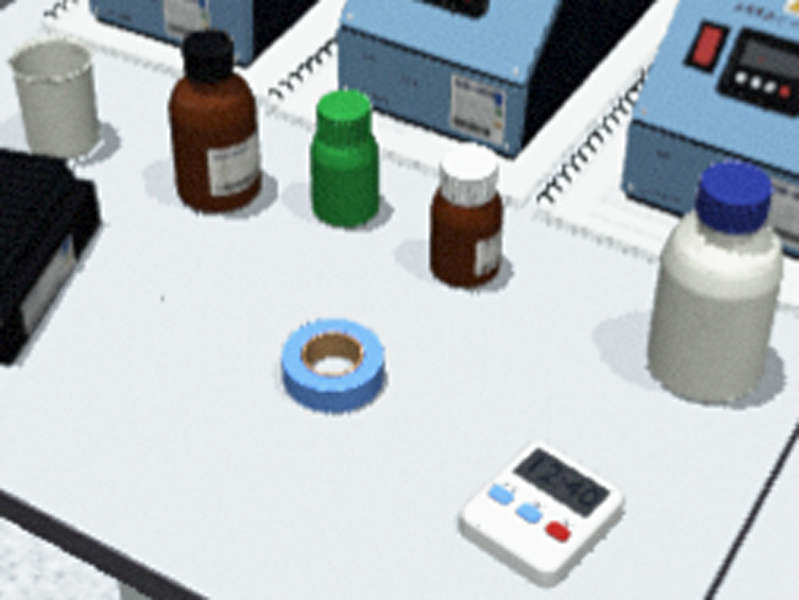

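The crops confirm it. The white-capped brown bottle at top px (337,200) is clearly smaller than the black-capped one (256,207) and the blue-capped one (410,195). The green one (294,196) is the look-alike. Next I'll compute positions.

```bash
python3 - <<'E'
from h import *
t=get_calibration("top");s=get_calibration("scene")
P={}
for n,x,y,z in(("short",485,80,.085),("mid",228,101,.118),("tall",721,63,.135),("green",350,68,.085),("block",131,325,.056),("timer",667,301,.018)):
    P[n]=pt(t,185+x/3.2,175+y/3.2,z);print(n,P[n])
for n,x,y,z in(("short",470,158,.085),("mid",209,42,.118),("tall",737,178,.135),("timer",542,507,.018)): print(n,pt(s,200+x/3.158,185+y/3.158,z))
st=status.read_state();R=Rotation.from_euler("xyz",st["eef_rot"]).as_matrix()
print(R.round(3))
pos=np.array(st["position"])
# grasp point 35 mm above: TCP 16 mm above
for n in("short","block","timer"): print(n,((P[n]+[0,0,.021]-pos)@R*100).round(1))
E
```

```text
short [ 0.6148 -0.0976  0.085 ]
mid [0.5992 0.077  0.118 ]
tall [ 0.6131 -0.2543  0.135 ]
green [ 0.6258 -0.0041  0.085 ]
block [0.4523 0.155  0.056 ]
timer [ 0.4627 -0.2247  0.018 ]
short [ 0.6181 -0.0945  0.085 ]
mid [0.5997 0.0774 0.118 ]
tall [ 0.6168 -0.2512  0.135 ]
timer [ 0.459  -0.2249  0.018 ]
[[ 0.917  0.399 -0.   ]
 [ 0.399 -0.917  0.002]
 [ 0.    -0.002 -1.   ]]
short [ 52.5 -23.9  12.5]
block [ 47.6 -53.6  15.4]
timer [ 33.4 -18.3  19.2]
```

```bash
python3 - <<'E'
from h import *
w=get_calibration("wrist");st=status.read_state();R=Rotation.from_euler("xyz",st["eef_rot"]).as_matrix()
print("cam in tool",((w["xyz"]-np.array(st["position"]))@R).round(3))
t=get_calibration("top")
for z in(0,.1,.2): print(z,pt(t,298,165,z),pt(t,298,110,z))
E
```

```text
cam in tool [ 0.069  0.001 -0.142]
0 [ 0.7172 -0.0089  0.    ] [ 0.8528 -0.0113  0.    ]
0.1 [ 0.6929 -0.0143  0.1   ] [ 0.8187 -0.0166  0.1   ]
0.2 [ 0.6686 -0.0198  0.2   ] [ 0.7846 -0.0219  0.2   ]
```

Request:
{"method": "jog_arm", "body": {"rows": [[[0,0,-3],0,-1],[[0,0,-6],0,-1],[[0,0,-6],0,-1],[[0,0,-6],0,-1]]}}

```text
time: 0.6
position: [0.2295, -0.5269, 0.2904]
eef_rot: [-3.141, -0.0, 0.411]
force: [-0.1, -0.0, -0.8]
finger_gap: 0.144
grasp_force: 0.0
```

Request:
{"method": "jog_arm", "body": {"rows": [[[4.4,-2,0],0,-1],[[8.8,-4,0],0,-1],[[13.2,-6,0],0,-1],[[17.6,-8,0],0,-1],[[22,-10,0],0,-1],[[26.4,-12,0],0,-1],[[30.8,-14,0],0,-1],[[35.2,-16,0],0,-1],[[39.6,-18,0],0,-1],[[44,-20,0],0,-1],[[48.4,-22,0],0,-1],[[50,-23,0],0,-1]]}}

```text
time: 2.1
position: [0.5968, -0.1144, 0.2892]
eef_rot: [-3.14, 0.002, 0.413]
force: [0.3, -0.2, -0.6]
finger_gap: 0.001
grasp_force: 0.0
```

Request:
{"method": "jog_arm", "body": {"rows": [[[1,-0.5,1],0,-1],[[2.7,-1.1,4],0,-1],[[2.7,-1.1,4],0,-1],[[2.7,-1.1,4],0,-1]]}}

```text
time: 2.6
position: [0.6158, -0.0967, 0.2516]
eef_rot: [-3.142, 0.001, 0.41]
force: [0.0, 0.3, 0.5]
finger_gap: 0.002
grasp_force: 0.0
```

```bash
python3 - <<'E'
from h import *
st=status.read_state();w=get_calibration("wrist");cv2.imwrite("pics/w1.png",grab_frame("wrist")[:,:,::-1])
print(st["time"],st["position"],st["eef_rot"],st["joints"])
import json;json.dump({k:np.array(v).tolist() for k,v in w.items()},open("w1.json","w"))
E
```

```text
2.6 [ 0.61578079 -0.09674447  0.25156066] [-3.14159094e+00  8.11722065e-04  4.09683136e-01] [-2.84280362e-01  4.07658808e-01  2.31683555e-01  1.39544615e+00
 -5.17853955e-04  2.44762932e+00]
```

View pics/w1.png

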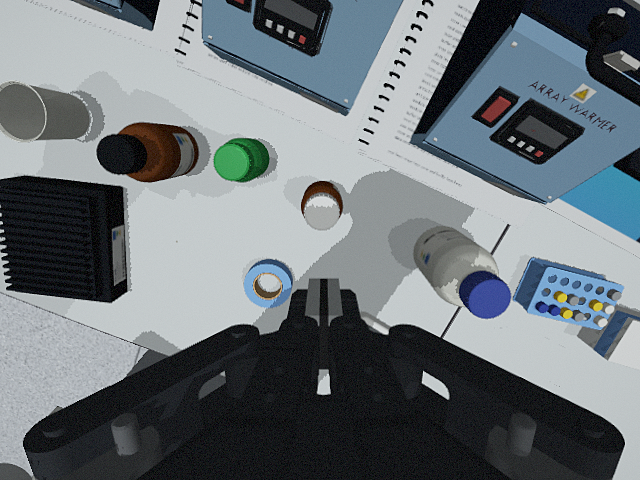

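The wrist view shows the white cap at (322,210), with the fingertips below it at (322,285). I'll check its position.

```bash
python3 - <<'E'
from h import *
import json
w=json.load(open("w1.json"))
for n,u,v,z in(("short",322,209,.085),("tall",485,294,.135),("mid",119,154,.118),("block",61,239,.056)): print(n,pt(w,u,v,z))
print(np.array(w["xyz"]))
E
```

```text
short [ 0.6239 -0.0932  0.085 ]
tall [ 0.6211 -0.2447  0.135 ]
mid [0.6062 0.0771 0.118 ]
block [0.4787 0.1467 0.056 ]
[ 0.67945956 -0.06999483  0.39345084]
```

Request:
{"method": "jog_arm", "body": {"rows": [[[0.3,0,2],0,-1],[[0.3,0,4],0,-1],[[0.3,0,6],0,-1],[[0.3,0,8],0,-1],[[0.3,0,10],0,-1],[[0.3,0,11.5],0,-1],[[0.3,0,12.7],0,-1],[[0.3,0,13.5],0,-1],[[0.3,0,13.5],0,-1],[[0.3,0,13.5],0,-1],[[0.3,0,13.5],0,-1],[[0.3,0,13.5],0,-1]]}}

```text
time: 4.15
position: [0.6196, -0.0946, 0.1167]
eef_rot: [3.141, -0.001, 0.411]
force: [1.0, -0.4, -0.1]
finger_gap: -0.003
grasp_force: 0.0
```

Request:
{"method": "jog_arm", "body": {"rows": [[[0,0,0],0,-1],[[0,0,0],0,-1],[[0,0,0],0,-1],[[0,0,0],0,-1],[[0,0,0],0,-1],[[0,0,0],0,-1],[[0,0,0],0,-1],[[0,0,0],0,-1],[[0,0,0],0,-1],[[0,0,0],0,-1],[[0,0,0],0,-1],[[0,0,0],0,-1]]}}

```text
time: 5.65
position: [0.6193, -0.0946, 0.1163]
eef_rot: [3.142, -0.0, 0.411]
force: [0.4, -0.5, 0.2]
finger_gap: 0.0
grasp_force: 0.0
```

Request:
{"method": "jog_arm", "body": {"rows": [[[0,0,0],0,-1],[[0,0,0],0,-1],[[0,0,0],0,-1],[[0,0,0],0,-1],[[0,0,-2],0,-1],[[0,0,-5],0,-1],[[0,0,-9],0,-1],[[0,0,-13],0,-1],[[0,0,-16],0,-1],[[0,0,-16.5],0,-1],[[0,0,-16.5],0,-1]]}}

```text
time: 7.02
position: [0.6192, -0.0946, 0.2806]
eef_rot: [-3.141, 0.0, 0.411]
force: [0.3, 0.5, 0.4]
finger_gap: 0.003
grasp_force: 0.0
```

Request:
{"method": "jog_arm", "body": {"rows": [[[-0.7,-4,0],-6,-1],[[-1.4,-8,0],-12,-1],[[-2.2,-12,0],-18,-1],[[-2.9,-16,0],-24,-1],[[-3.6,-20,0],-30,-1],[[-4.3,-24,0],-36,-1],[[-5,-27.5,0],-42,-1],[[-5.3,-29.5,1],-48,-1],[[-5.3,-29.5,2],-48,-1],[[-5.3,-29.5,2],-48,-1],[[-5.3,-29.5,2],-48,-1]]}}

```text
time: 8.4
position: [0.4532, 0.154, 0.2609]
eef_rot: [-3.141, 0.001, 1.247]
force: [0.1, -0.4, 0.1]
finger_gap: 0.002
grasp_force: 0.0
```

```bash
python3 - <<'E'
from h import *
st=status.read_state();w=get_calibration("wrist");cv2.imwrite("pics/w2.png",grab_frame("wrist")[:,:,::-1])
print(st["time"],st["position"],st["eef_rot"],st["joints"])
import json;json.dump({k:np.array(v).tolist() for k,v in w.items()},open("w2.json","w"))
E
```

```text
8.4 [0.4531984  0.15402277 0.26085783] [-3.14103265e+00  5.90490224e-04  1.24665003e+00] [ 1.59854648e-01  1.19162257e-01 -1.28463092e-01  1.32394143e+00
 -2.62082321e-04  2.05479754e+00]
```

View pics/w2.png

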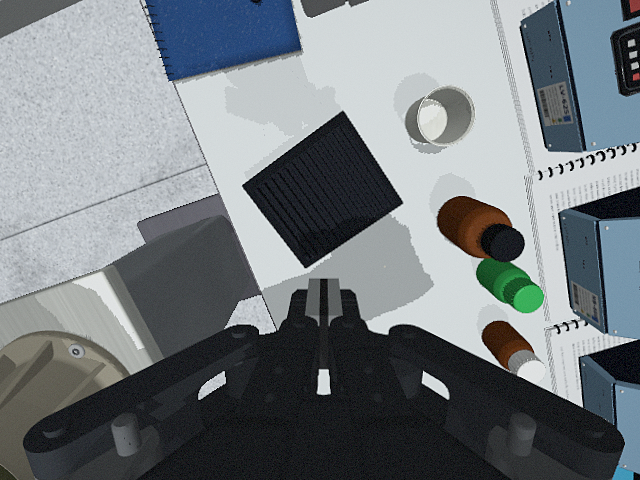

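The block's corners are at about (243,187), (344,111), (403,203) and (306,268), so its centre is near (324,191).

```bash
python3 - <<'E'
from h import *
import json
w=json.load(open("w2.json"))
print(pt(w,324,191,.056), np.mean([pt(w,u,v,.056) for u,v in((243,187),(344,111),(403,203),(306,268))],0))
E
```

```text
[0.4607 0.1718 0.056 ] [0.45925  0.168425 0.056   ]
```

Request:
{"method": "jog_arm", "body": {"rows": [[[0.8,0,3],0,-1],[[0.8,0,6],0,-1],[[0.8,0,9],0,-1],[[0.8,0,12],0,-1],[[0.8,0,14.5],0,-1],[[0.8,0,16.2],0,-1],[[0.8,0,17.3],0,-1],[[0.8,0,17.3],0,-1],[[0.8,0,17.3],0,-1],[[0.8,0,17.3],0,-1],[[0.8,0,17.3],0,-1],[[0.8,0,17.3],0,-1]]}}

```text
time: 9.95
position: [0.4556, 0.1623, 0.0885]
eef_rot: [3.141, -0.0, 1.249]
force: [0.3, 0.5, 0.7]
finger_gap: 0.002
grasp_force: 0.0
```

Request:
{"method": "jog_arm", "body": {"rows": [[[0,0,0],0,-1],[[0,0,0],0,-1],[[0,0,0],0,-1],[[0,0,0],0,-1],[[0,0,0],0,-1],[[0,0,0],0,-1],[[0,0,0],0,-1],[[0,0,0],0,-1],[[0,0,0],0,-1],[[0,0,0],0,-1],[[0,0,0],0,-1],[[0,0,0],0,-1]]}}

```text
time: 11.45
position: [0.4554, 0.1622, 0.0883]
eef_rot: [3.142, 0.0, 1.249]
force: [0.2, -0.2, -0.8]
finger_gap: 0.003
grasp_force: 0.0
```

Request:
{"method": "jog_arm", "body": {"rows": [[[0,0,0],0,-1],[[0,0,0],0,-1],[[0,0,0],0,-1],[[0,0,0],0,-1],[[0,0,-3],0,-1],[[0,0,-7],0,-1],[[0,0,-11],0,-1],[[0,0,-15],0,-1],[[0,0,-18],0,-1],[[0,0,-18],0,-1],[[0,0,-18],0,-1]]}}

```text
time: 12.82
position: [0.4551, 0.1622, 0.2674]
eef_rot: [-3.141, 0.001, 1.249]
force: [0.3, 0.1, -0.3]
finger_gap: -0.002
grasp_force: 0.0
```

Request:
{"method": "jog_arm", "body": {"rows": [[[-4,1.4,0],5,-1],[[-8,2.8,0],10,-1],[[-12,4.2,0],15,-1],[[-16,5.6,0],20,-1],[[-20,7,0],25,-1],[[-24,8.4,0],30,-1],[[-28,9.8,0],35,-1],[[-32,11.2,0],40,-1],[[-35,12.3,0],45,-1],[[-36.5,12.8,0],48,-1],[[-36.5,12.8,0],48,-1],[[-36.5,12.8,0],48,-1]]}}

```text
time: 14.32
position: [0.461, -0.2233, 0.2679]
eef_rot: [-3.14, 0.0, 0.413]
force: [0.4, -0.6, 0.1]
finger_gap: 0.001
grasp_force: 0.0
```

```bash
python3 - <<'E'
from h import *
st=status.read_state();w=get_calibration("wrist");cv2.imwrite("pics/w3.png",grab_frame("wrist")[:,:,::-1])
print(st["time"],st["position"],st["eef_rot"],st["joints"])
import json;json.dump({k:np.array(v).tolist() for k,v in w.items()},open("w3.json","w"))
E
```

```text
14.325 [ 0.46103099 -0.22331956  0.26794744] [-3.14048381e+00  3.34041030e-04  4.12538179e-01] [-6.08067471e-01  1.83549533e-01 -3.45999649e-02  1.35376669e+00
  2.95014272e-04  2.12098702e+00]
```

View pics/w3.png

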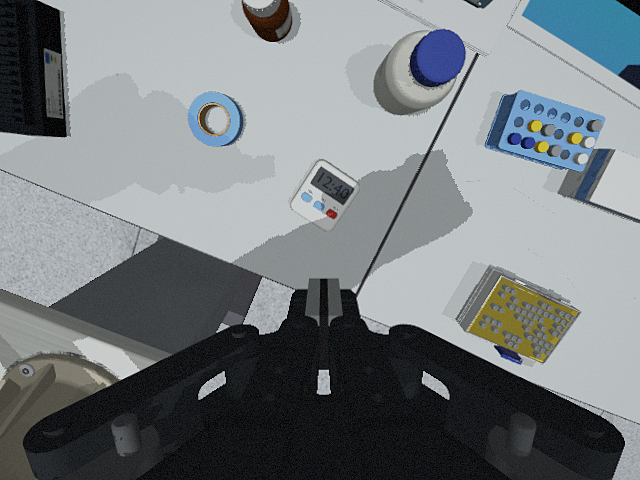

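The timer is centred at about (325,194), straight ahead of the fingers, which agrees with the earlier estimate. I'll descend.

Request:
{"method": "jog_arm", "body": {"rows": [[[0,0,3],0,-1],[[0,0,7],0,-1],[[0,0,11],0,-1],[[0,0,14],0,-1],[[0,0,17],0,-1],[[0,0,19.5],0,-1],[[0,0,21],0,-1],[[0,0,21.7],0,-1],[[0,0,21.7],0,-1],[[0,0,21.7],0,-1],[[0,0,21.7],0,-1],[[0,0,21.7],0,-1]]}}

```text
time: 15.88
position: [0.4615, -0.2247, 0.0518]
eef_rot: [3.141, -0.0, 0.411]
force: [-0.4, -0.6, -0.2]
finger_gap: -0.002
grasp_force: 0.0
```

Request:
{"method": "jog_arm", "body": {"rows": [[[0,0,0],0,-1],[[0,0,0],0,-1],[[0,0,0],0,-1],[[0,0,0],0,-1],[[0,0,0],0,-1],[[0,0,0],0,-1],[[0,0,0],0,-1],[[0,0,0],0,-1],[[0,0,0],0,-1],[[0,0,0],0,-1],[[0,0,0],0,-1],[[0,0,0],0,-1]]}}

```text
time: 17.38
position: [0.4613, -0.2245, 0.0513]
eef_rot: [3.142, 0.0, 0.411]
force: [0.1, 0.6, -0.3]
finger_gap: 0.0
grasp_force: 0.0
```

Request:
{"method": "jog_arm", "body": {"rows": [[[0,0,0],0,-1],[[0,0,0],0,-1],[[0,0,0],0,-1],[[0,0,0],0,-1],[[0,0,0],0,-1],[[0,0,0],0,-1]]}}

```text
time: 18.12
position: [0.4613, -0.2245, 0.0513]
eef_rot: [3.141, -0.0, 0.411]
force: [0.1, 0.2, 0.1]
finger_gap: -0.004
grasp_force: 0.0
```

```bash
python3 - <<'E'
from h import *
import json
w=json.load(open("w3.json"));print("timer",pt(w,325,194,.018))
st=status.read_state();print(st["time"],st["position"]);cv2.imwrite("pics/s2.png",grab_frame("scene")[:,:,::-1])
E
```

```text
timer [ 0.4718 -0.2218  0.018 ]
18.125 [ 0.46126608 -0.22449464  0.05132635]
```

View pics/s2.png

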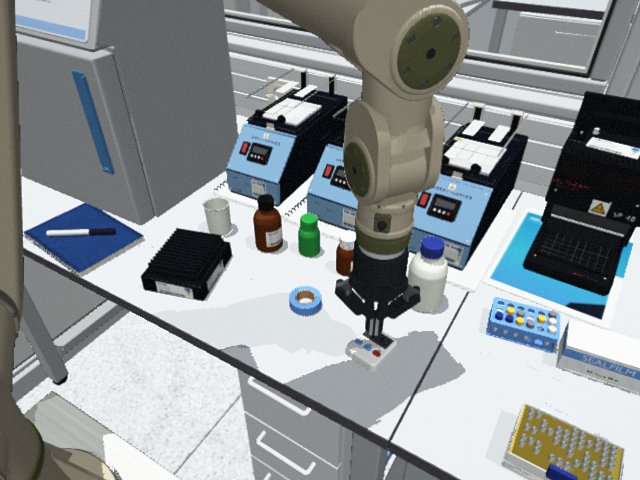

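The fingertips are over the timer at about (375,338), and everything stands where it started. All three position estimates agree within 11 mm. I'm handing the job in.

```bash
python3 -c "
from rig import job;print(job.job_done())"
```

```text
the job is handed in; nothing more can be done
None
```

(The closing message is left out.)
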